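# Open the battery bay of the micromotor unit

### The arm

A 6-joint arm with a two-finger parallel gripper is mounted at the origin on the work surface; the furniture and walls round the work are solid. World frame = base frame: x ahead of the robot, y to its left, z up, the work surface at z = 0. Lengths are in m, angles in rad, forces in N, time in s.
With the tool pointing down it reaches from about 0.25 to 0.775 m from the base axis. Payload 4 kg.
Tool frame: the origin (TCP) lies on the centre line of the jaws, within the pads' length; the fingertips stand 25 mm ahead of it and the grasp point (between the pads) lies 6 mm ahead of it; z points along the fingers, y is the line along which they close (so a half turn about z gives the same grasp; the last joint's range is limited). The gripper opens to 85 mm and grips with 20 to 120 N. Pads are 22 mm wide; open, the fingers measure 114 mm over their backs; the gripper's body (76 mm by 85 mm) begins 54 mm behind the grasp point. The pads swing forward as they close: fully open they stand 13 mm farther back than shut.
Start: joints at [-1.436, 0.087, 1.371, -0, 1.684, -0.103], TCP at [0.13, -0.535, 0.256] pointing down, gripper open.
Joint ranges: [-3.1, 3.1], [-0.76, 2.03], [0.27, 2.55], [-1.08, 4.22], [0.17, 2.65], [-2.57, 2.57]. Speed limits (rad/s): [2.79, 2.79, 3.14, 3.14, 3.14, 3.14].

### API

Orientations are given as [roll, pitch, yaw] about the fixed x, y, z axes, in that order (R = Rz(yaw) Ry(pitch) Rx(roll)).
In Python, from station import r gives the robot as it stands.
- The arm moves only by the tool step_arm, never from a script. Its argument "rows" is text: rows parted by semicolons, each of 5 numbers parted by spaces: the opening, from -1 (shut) to 1 (fully open), then the shift along the tool's x, y, z scaled (see below), then the turn about the tool's z scaled (see below). A call has 1 to 12 rows; each row shifts and turns the commanded pose from where the row before left it, along the tool's axes as they then stand; what a row does not reach is not made up. The controller multiplies each number of a shift by 40 mm and each number of a turn by 0.12 rad. A row lasts 1/8 s, in which the tool goes at most 62.5 mm and 10.7 degrees, less where a joint would pass 70% of its speed; a pose out of reach is approached as far as the arm can. A call with a number of a shift or a turn outside -1 to 1 is refused whole. A call with a gripper value outside its range is refused whole. The fingers move at their own pace and stop on an object; the grip force is fixed at half the most. Time passes only in rows, so rows that do not move let the fingers close. It gives the time, the measured TCP pose, the force, the opening and the grip force at its end, in the units of the state.
- r.sense(): the state, without advancing time (a new reading comes with each control period).
- r.snapshot(name): name is "scene" or "side" or "wrist"; returns the picture (420x560x3 uint8, red, green, blue); there is no depth.
- r.camera_params(name): a dict with "fx", "fy", "cx", "cy" (pixels), "pose" (4x4, takes a point from camera to world coordinates); the wrist camera has in their place "mount" (4x4, takes a point from camera to tool coordinates, whose origin is the TCP and whose axes are the flange's). Camera axes: x right, y down, z forward; pixel columns grow to the right and rows downward; lengths in m; the calibration is good to about 2 mm. A picture is of the moment at which its call begins: read the wrist's pose just before it. camera_params takes no time and is no camera call.
- r.job_done(): hands the job in; it is judged then, once.
The state is a dict: "clock": time; "joint_positions": joint angles; "dq": joint speeds; "tau": joint torques, N m; "ee_pos": TCP position; "tcp_rot": TCP orientation; "wrist_force": force on the tool from outside, world axes, zero at the start; "torque": the same for the moment, N m; "opening": opening from 0.0 (shut) to 1.0 (fully open); "gripper_force": force on a finger pad.
Only numpy, scipy, OpenCV 4.12 (cv2) and the standard library are available. Lean on these libraries where they do the work, as an engineer would, in place of code of your own. Each camera call takes 0.05 s, during which the arm holds its last target. There are 200 camera calls.

### The job

Open the battery bay of the grey control unit: take the flat-bladed key from its wooden stand, put its blade in the slot of the cover's fastener and turn the fastener counter-clockwise as far as it goes, so that its head lines up with the hole in the cover. Set the key back fully home in its stand, then lift the cover off by its handle and lay it gently, handle up, in the middle of the black order pad. Leave the other things on the bench where they are.

Things in the scene. Friction and masses are not known exactly. Their poses are not given: they have to be found in the camera images.
- control_unit: grey plastic control unit, 108 x 164 x 42 mm (its x, y, z), fixed to the bench. Origin at the centre of its underside, z up. Its open top holds the battery cover in a recess with 2 mm play all round; cover and rim are flush. The fastener stands at x = 0, y = -40 mm. A 22 mm round socket juts 8 mm from its -y end.
- fastener (a joint): angle (rad) of the steel quarter-turn fastener, growing counter-clockwise seen from above; stops at 0 and 1.5. From 0 to 0.35 its oblong head lies across the cover's hole and locks it; at 1.5 the head lies along the hole (the unit's x axis) and the cover lifts off over it with 4 mm to spare all round. Stiff by friction (0.12 N m); stays where it is left.
- slot (a point): centre of the floor of the slot in the fastener's head, on its axis, 46 mm above the bench. Turns with the fastener; x runs along the slot, z up. The head is 44 mm long (x), 22 mm wide (y), 12 mm high, its top 9 mm above this point. The slot is open at the top, closed at its ends: 36 mm long, 8 mm wide, 9 mm deep.
- key: loose black-handled steel key standing upright in its stand, 85 mm high, 120 g. Origin at the centre of the blade's lower edge, z up. Blade 30 mm wide (x), 4 mm thick (y), up to z = 35 mm; collar 50 x 24 mm, z = 35 to 39 mm; handle 40 mm (x) by 14 mm (y), z = 39 to 85 mm, to be gripped across y from above. The same after half a turn about z.
- key_stand: dark wooden block, 80 x 56 x 45 mm, fixed to the bench. Origin at the centre of its underside, z up. In the middle of its top a slot 38 mm (x) by 10 mm (y), 40 mm deep, takes the key's blade; with the key home its collar rests on the top of the block and the blade's lower edge is 10 mm above the bench.
- cover: loose aluminium battery cover: plate 84 x 140 x 5 mm (x, y, z), 100 g. Origin at the centre of its underside (37 mm above the bench while in the unit), z up. Hole 52 mm (x) by 30 mm (y) centred at y = -40 mm for the fastener's head. Black handle bar 14 mm wide (x), 50 mm long (y), centred at x = 0, y = +20 mm, from z = 5 to 27 mm, to be gripped across x from above.
- order_pad: black order pad (notebook), 210 x 153 x 16 mm, lying flat and fixed. Origin at the centre of its underside, x along its long side, z up; its top is 16 mm above the bench.
- bead_jar_blue: bystander: clear jar with black lid, 61 mm across, 68 mm high, origin at the centre of its underside
- bead_jar_amber: bystander: clear jar with gold lid, 57 mm across, 76 mm high, origin at the centre of its underside
- round_pliers: bystander: round-nose pliers lying on the bench, 120 x 55 x 12 mm, origin under the middle

How it is judged:
On the way, in this order (a step that is already met when the one before it is completed fails the run):
1. the fastener is turned to the open stop by the key, whose blade is in the slot (value of joint fastener above 1.3 rad and distance between key and slot below 0.01 m), for 0.1 s.
2. the key is back home in its stand while the cover is still in the unit (z of key in the frame of key_stand below 0.014 m and horizontal distance between key and key_stand below 0.01 m and angle between key's own z axis and vertical below 0.1 rad and contact force between the fingers and key below 0.1 N and distance between cover and control_unit below 0.045 m), for 0.1 s.
At the end, for the whole second after the job is handed in: The fastener is at its open end (above 1.2 rad); the key stands upright in its stand, collar down on the block (within 4 mm of height); the cover lies flat and still, handle up, on the order pad, its centre within 40 mm of the pad's centre along each side of the pad (value of joint fastener above 1.2 rad and z of key in the frame of key_stand below 0.014 m and horizontal distance between key and key_stand below 0.01 m and angle between each of key, cover's own z axis and vertical below 0.1 rad and x of cover in the frame of order_pad between -0.04 and 0.04 m and y of cover in the frame of order_pad between -0.04 and 0.04 m and z of cover in the frame of order_pad below 0.021 m and linear speed of each of cover, key below 0.02 m/s); the robot touches nothing.
It fails at once if the cover is dropped or thrown (moves faster than 0.5 m/s while not held: a fall of some 13 mm) (linear speed of cover above 0.5 m/s and contact force between the fingers and cover below 0.05 N).
It fails at once if a jar or the pliers are moved by more than 30 mm (distance of any of bead_jar_blue, bead_jar_amber, round_pliers from where it was at the start of the episode above 0.03 m).
It also fails if it takes over 62 s, if anything falls off the work surface, if the arm or the gripper's body presses on something with over 40 N, if the wrist force passes 120 N, or if a joint passes its speed limit or range.

## Working session

There is one attempt and no reset: what is moved stays moved. The work goes in short steps, Python scripts to look and compute and a tool call to move; the robot and the scene stay as the last step left them, time stands still between calls to the robot, and variables do not carry over. Pictures are saved under pics/ and viewed, at most 10 in all, crops included, and the job is handed in when it is done.

Besides the shell and the picture viewer there is one more tool, called after "Request:" by a JSON object that holds its "fn" and its "kwargs", one argument or row to a line. step_arm: Moves the arm, as the interface text tells. Its arguments: {"type":"object","properties":{"rows":{"type":"string"}},"required":["rows"]}

```bash
mkdir -p pics; python3 - <<'E'
from station import r
import cv2
for n in("scene","side"):
    im=r.snapshot(n); cv2.imwrite(f"pics/{n}0.png",cv2.resize(im[:,:,::-1],(784,588),interpolation=cv2.INTER_CUBIC))
    p=r.camera_params(n);print(n,p["fx"],p["cx"],p["cy"],p["pose"].tolist() if hasattr(p["pose"],"tolist") else p["pose"])
s=r.sense();print(s["clock"],s["ee_pos"],s["tcp_rot"],s["opening"]);print(r.camera_params("wrist"))
E
```

```text
scene 439.9962308571922 284.24189549372596 208.15832021010024 [[-0.516144535079069, -0.37458128075808794, 0.7702491045198574, -0.3011021020998757], [-0.8564966028457157, 0.228769660854744, -0.462685650940413, 0.4797040604897895], [-0.0028962426970285844, -0.8985284115586084, -0.4389058047009677, 0.536652915014757], [0.0, 0.0, 0.0, 1.0]]
side 485.6091527337069 278.87338833576797 208.0926643045898 [[0.974710520515916, -0.12792412343807538, 0.1832343304028818, 0.28617530852343553], [-0.22332612877090155, -0.5871473737557722, 0.7780638802180079, -0.8193115839023799], [0.00805241602223315, -0.7993080633487315, -0.600867521556878, 0.7018117563566272], [0.0, 0.0, 0.0, 1.0]]
0.1 [ 0.12949214 -0.53411845  0.25524339] [-3.13955357e+00 -1.63320120e-04  2.37756259e-01] 1.0003980307143376
{'fx': 303.7793905114851, 'fy': 303.7793905114851, 'cx': 279.44403063874415, 'cy': 210.6811112892729, 'mount': array([[ 8.08381378e-04, -9.52621251e-01, -3.04158015e-01,
         7.73700203e-02],
       [ 9.99999161e-01,  4.62303466e-04,  1.20983363e-03,
        -7.65938333e-04],
       [-1.01189992e-03, -3.04158738e-01,  9.52620826e-01,
        -1.17133755e-01],
       [ 0.00000000e+00,  0.00000000e+00,  0.00000000e+00,
         1.00000000e+00]])}
```

View pics/scene0.png

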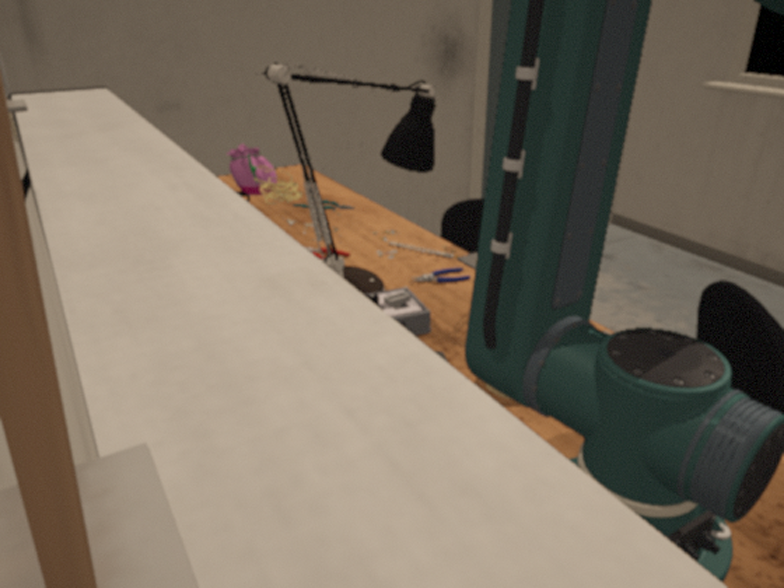

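View pics/side0.png

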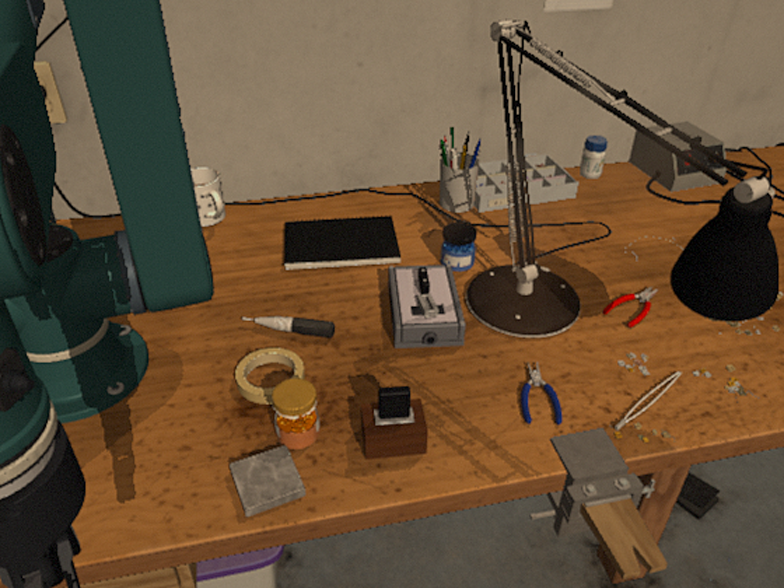

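The side view shows the stand at (394,430), the unit at (427,305), the pad at (341,242), the blue jar at (459,247), the amber jar at (296,413), and the lamp column at (525,280) close to the unit. The scene camera is mostly blocked by a shelf.

```bash
cat > h.py <<'E'
from station import r
import numpy as np, cv2
from scipy.spatial.transform import Rotation as R
def ray(p,T,uv,z):
    d=T[:3,:3]@np.array([(uv[0]-p["cx"])/p["fx"],(uv[1]-p["cy"])/p["fy"],1]);o=T[:3,3]
    return o+d*(z-o[2])/d[2]
def side(uv,z,s=1.4):
    p=r.camera_params("side");return ray(p,np.array(p["pose"]),np.array(uv)/s,z)
def wT(s):
    T=np.eye(4);T[:3,:3]=R.from_euler("xyz",s["tcp_rot"]).as_matrix();T[:3,3]=s["ee_pos"];return T@r.camera_params("wrist")["mount"]
def wpt(s,uv,z): return ray(r.camera_params("wrist"),wT(s),uv,z)
def proj(p,T,X):
    c=np.linalg.inv(T)@np.append(X,1);return np.array([p["fx"]*c[0]/c[2]+p["cx"],p["fy"]*c[1]/c[2]+p["cy"]])
E
python3 - <<'E'
from h import *
for n,uv,z in [("keytop",(395,390),.095),("stFL",(362,426),.045),("stFR",(426,428),.045),("unitBL",(391,267),.042),("unitBR",(453,265),.042),("unitFR",(463,321),.042),("unitFL",(398,322),.042),("handle",(423,270),.064),("padBL",(286,221),.016),("padBR",(396,219),.016),("padFR",(399,258),.016),("padFL",(285,263),.016),("lampcol",(525,288),.01),("amber",(296,395),.076),("blue",(460,232),.068),("lampmid",(520,200),.2),("lamptop",(512,30),.45)]:
    print(n,side(uv,z).round(3))
E
```

```text
keytop [ 0.431 -0.234  0.095]
stFL [ 0.387 -0.239  0.045]
stFR [ 0.466 -0.26   0.045]
unitBL [0.504 0.102 0.042]
unitBR [0.608 0.085 0.042]
unitFR [ 0.579 -0.062  0.042]
unitFL [ 0.481 -0.043  0.042]
handle [0.546 0.052 0.064]
padBL [0.348 0.333 0.016]
padBR [0.559 0.296 0.016]
padFR [0.533 0.163 0.016]
padFL [0.331 0.19  0.016]
lampcol [0.724 0.037 0.01 ]
amber [ 0.311 -0.197  0.076]
blue [0.638 0.145 0.068]
lampmid [0.68  0.011 0.2  ]
lamptop [0.637 0.011 0.45 ]
```

Request:
{"fn": "step_arm", "kwargs": {
  "rows": "1 0.925 -0.57 0 0;1 0.925 -0.57 0 0;1 0.925 -0.57 0 0;1 0.925 -0.57 0 0;1 0.925 -0.57 0 0;1 0.925 -0.57 0 0;1 0.925 -0.57 0 0;1 0.925 -0.57 0 0;1 0.925 -0.57 0 0;1 0.925 -0.57 0 0;1 0 0 0 1;1 0 0 0 1"
}}

```text
clock: 1.6
ee_pos: [0.4357, -0.2249, 0.2556]
tcp_rot: [-3.141, 0.001, -0.004]
wrist_force: [-0.2, 0.2, 0.5]
opening: 1.001
gripper_force: 0.0
```

Request:
{"fn": "step_arm", "kwargs": {
  "rows": "1 0 0 0 1;1 0 0 0 1;1 0 0 0 0;1 0 0 0 0"
}}

```text
clock: 2.1
ee_pos: [0.4353, -0.2257, 0.256]
tcp_rot: [-3.141, 0.001, -0.241]
wrist_force: [0.2, -0.0, 0.2]
opening: 0.998
gripper_force: 0.0
```

```bash
cat > look.py <<'E'
from h import *
import sys,json
n=sys.argv[1]; s=r.sense(); im=r.snapshot("wrist"); cv2.imwrite(f"pics/{n}.png",cv2.resize(im[:,:,::-1],(784,588),interpolation=cv2.INTER_CUBIC))
json.dump({k:np.array(s[k]).tolist() for k in("ee_pos","tcp_rot")},open(n+".json","w"));print(s["clock"],s["ee_pos"],s["tcp_rot"])
E
python3 look.py w1
```

```text
2.1 [ 0.43529066 -0.22573572  0.25599996] [-3.14143455e+00  5.78222136e-04 -2.40629366e-01]
```

View pics/w1.png

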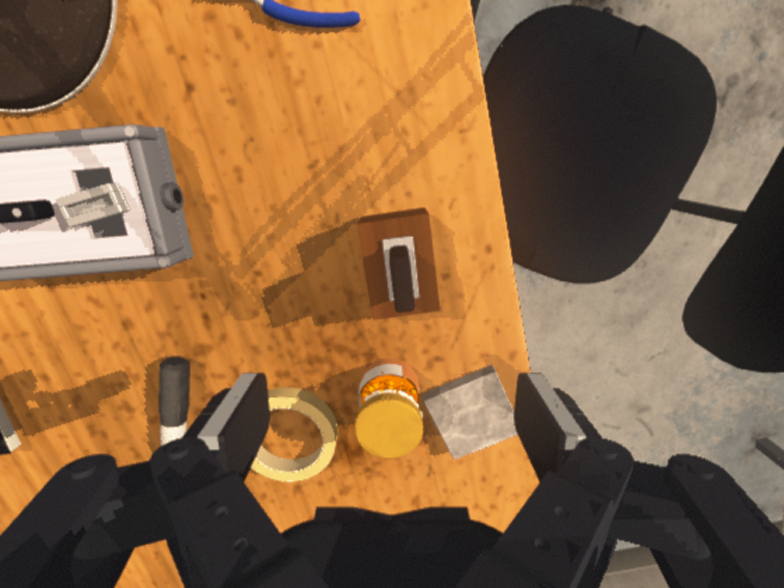

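The wrist view shows the stand top around (400,260), the collar at (400,267), the key handle top from (400,248) to (403,308), and the unit with its fastener at about (90,203). I'll enlarge both.

```bash
python3 - <<'E'
import cv2,numpy as np
im=cv2.imread("pics/w1.png")
a=im[195:335,340:460]; b=im[115:285,0:200]
a=cv2.resize(a,None,fx=4,fy=4,interpolation=cv2.INTER_CUBIC)[:,:300*2]; b=cv2.resize(b,None,fx=3.2,fy=3.2,interpolation=cv2.INTER_CUBIC)
c=np.zeros((560,790,3),np.uint8); 
cv2.imwrite("pics/c1.png",a); cv2.imwrite("pics/c2.png",b); print(a.shape,b.shape)
E
```

```text
(560, 480, 3) (544, 640, 3)
```

View pics/c1.png

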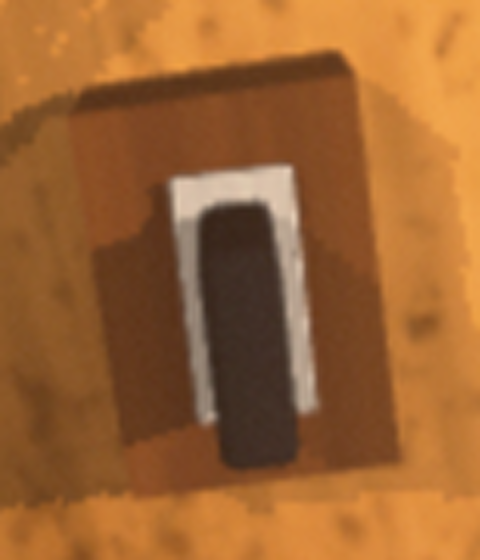

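View pics/c2.png

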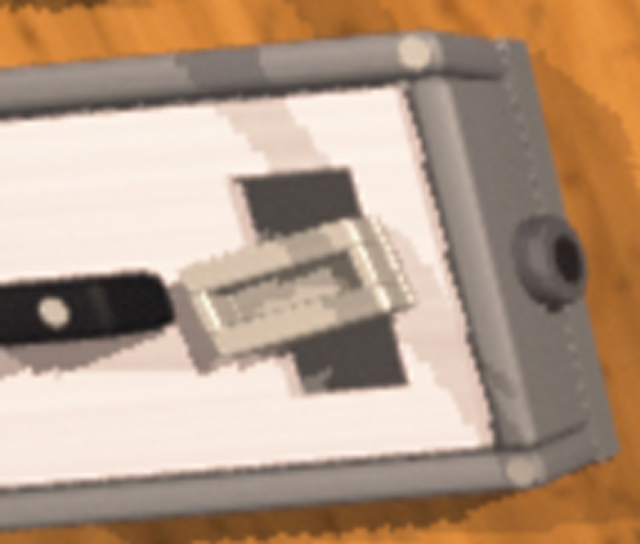

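```bash
cat > m.py <<'E'
from h import *
import json
s=json.load(open("w1.json"))
def q(name,pts,o,k,z):
    P=np.array([wpt(s,(np.array(o)+np.array(p)/k)/1.4,z)[:2] for p in pts])
    (c,wh,a)=cv2.minAreaRect((P*1000).astype(np.float32))
    e=P[2]+P[1]-P[0]-P[3] ; f=P[0]+P[1]-P[2]-P[3]
    print(name,P.mean(0).round(4),"h-edge len",np.linalg.norm(e/2).round(4),np.arctan2(e[1],e[0]).round(3),"v-edge",np.linalg.norm(f/2).round(4),np.arctan2(f[1],f[0]).round(3))
# order TL,TR,BR,BL
q("stand",[(72,112),(355,76),(400,460),(132,497)],(340,195),4,.045)
q("collar",[(170,180),(292,166),(318,408),(203,424)],(340,195),4,.049)
q("handle",[(198,205),(270,203),(298,464),(222,467)],(340,195),4,.095)
q("hole",[(235,178),(352,168),(407,382),(297,393)],(0,115),3.2,.042)
q("head",[(180,275),(350,220),(387,312),(220,357)],(0,115),3.2,.055)
q("slot",[(200,292),(355,248),(368,283),(217,327)],(0,115),3.2,.055)
E
python3 m.py
```

```text
stand [ 0.4284 -0.2311] h-edge len 0.0551 -1.675 v-edge 0.0792 -0.102
collar [ 0.4283 -0.2322] h-edge len 0.0234 -1.681 v-edge 0.0495 -0.115
handle [ 0.433  -0.2324] h-edge len 0.0126 -1.775 v-edge 0.0463 -0.137
hole [ 0.5316 -0.0209] h-edge len 0.0277 -1.721 v-edge 0.0504 -0.17
head [ 0.5311 -0.02  ] h-edge len 0.0427 -1.543 v-edge 0.0202 -0.009
slot [ 0.5319 -0.0205] h-edge len 0.0386 -1.55 v-edge 0.0081 -0.024
```

Request:
{"fn": "step_arm", "kwargs": {
  "rows": "1 0 0 0 -0.55;1 0 0 0 -0.55;1 -0.155 0.16 0.5 0;1 0 0 0.8 0;1 0 0 0.8 0;1 0 0 0 0;1 0 0 0 0"
}}

```text
clock: 3.02
ee_pos: [0.4291, -0.2319, 0.1736]
tcp_rot: [3.141, -0.002, -0.11]
wrist_force: [0.9, 0.5, 0.7]
opening: 0.999
gripper_force: 0.0
```

Down by 0.09 and close.

Request:
{"fn": "step_arm", "kwargs": {
  "rows": "1 0 0 0.8 0;1 0 0 0.8 0;1 0 0 0.65 0;1 0 0 0 0;-1 0 0 0 0;-1 0 0 0 0;-1 0 0 0 0;-1 0 0 0 0;-1 0 0 0 0;-1 0 0 0 0"
}}

```text
clock: 4.28
ee_pos: [0.429, -0.2318, 0.0831]
tcp_rot: [3.141, -0.001, -0.11]
wrist_force: [-0.6, 0.1, 3.9]
opening: 0.154
gripper_force: 58.9
```

Request:
{"fn": "step_arm", "kwargs": {
  "rows": "-1 0 0 -0.3 0;-1 0 0 -0.6 0;-1 0 0 -0.7 0;-1 0 0 -0.7 0;-1 0 0 -0.65 0;-1 0.425 -0.81 0 0;-1 0.425 -0.81 0 0;-1 0.425 -0.81 0 0;-1 0.425 -0.81 0 0;-1 0.425 -0.81 0 0;-1 0 0 0 -1;-1 0 0 0 -1"
}}

```text
clock: 5.78
ee_pos: [0.5307, -0.079, 0.1998]
tcp_rot: [-3.141, 0.002, 0.135]
wrist_force: [0.6, 0.5, -1.7]
opening: 0.156
gripper_force: 58.7
```

Request:
{"fn": "step_arm", "kwargs": {
  "rows": "-1 0 0 0 -1;-1 0 0 0 -1;-1 0 0 0 -1;-1 0 0 0 -1;-1 0 0 0 -1;-1 0 0 0 -1;-1 0 0 0 -1;-1 0 0 0 -1;-1 0 0 0 -1;-1 0 0 0 -1;-1 0 0 0 -1;-1 0 0 0 -1"
}}

```text
clock: 7.28
ee_pos: [0.5304, -0.0797, 0.1999]
tcp_rot: [-3.14, -0.0, 1.574]
wrist_force: [-0.4, -0.6, -2.2]
opening: 0.153
gripper_force: 58.7
```

Request:
{"fn": "step_arm", "kwargs": {
  "rows": "-1 0 0 0 -0.2;-1 0 0 0 0;-1 0 0 0 0"
}}

```text
clock: 7.65
ee_pos: [0.5308, -0.0798, 0.2002]
tcp_rot: [-3.141, 0.0, 1.593]
wrist_force: [0.0, 0.0, -2.0]
opening: 0.154
gripper_force: 58.7
```

```bash
python3 look.py w2; python3 -c "
from h import *;import json
s=json.load(open('w2.json'));print(proj(r.camera_params('wrist'),wT(s),[.5315,-.0205,.055])*1.4)"
```

```text
7.65 [ 0.53077689 -0.07979312  0.20024555] [-3.14133536e+00  2.51974019e-05  1.59286962e+00]
[395.62913564 192.31525974]
```

View pics/w2.png

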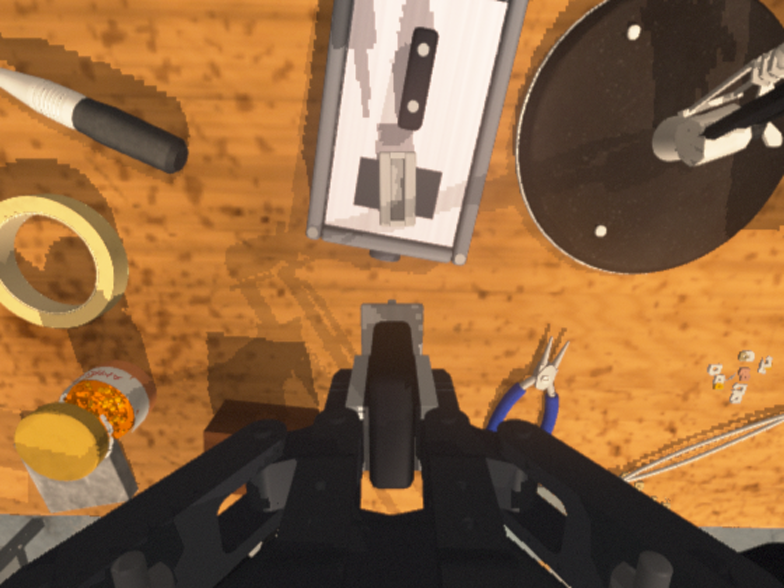

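The view shows the slot near (397,188), closely matching the prediction, and the key held squarely at (391,400). I'll enlarge the head.

```bash
python3 - <<'E'
import cv2
im=cv2.imread("pics/w2.png")
cv2.imwrite("pics/c3.png",cv2.resize(im[135:345,330:450],None,fx=2.85,fy=2.85,interpolation=cv2.INTER_CUBIC))
cv2.imwrite("pics/c3.png",cv2.copyMakeBorder(cv2.resize(im[135:240,345:450],None,fx=5.5,fy=5.5,interpolation=cv2.INTER_CUBIC),0,0,0,0,0))
E
```

```text
(no output)
```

View pics/c3.png

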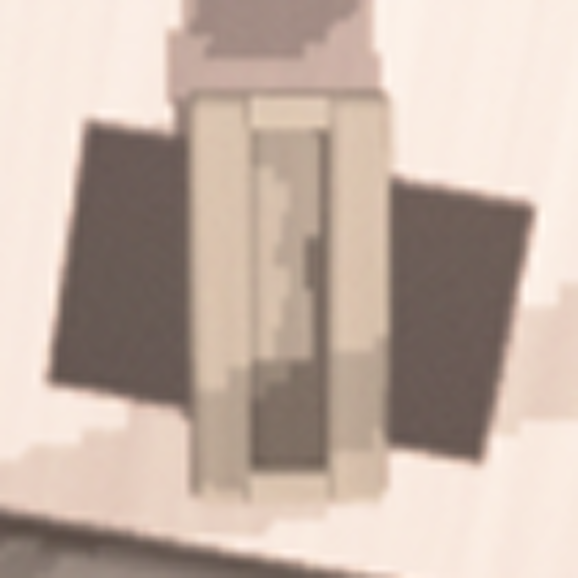

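```bash
sed -e 's/w1.json/w2.json/' -e '/^q(/d' m.py > m2.py; cat >> m2.py <<'E'
o=(345,135);k=5.5
q("head",[(190,95),(387,95),(388,495),(195,495)],o,k,.055)
q("slot",[(248,128),(328,128),(328,472),(252,472)],o,k,.055)
q("hole",[(88,121),(535,205),(482,462),(48,383)],o,k,.042)
w=lambda uv,z:wpt(s,np.array(uv)/1.4,z)[:2]
a,b=w((436,32),.064),w((407,128),.064);print("handle ends",a,b)
a,b=w((424,49),.064),w((412,106),.064);print("screws",a,b,np.arctan2(*(a-b)[::-1]),(a+b)/2)
q("collar",[(361,303),(423,303),(423,400),(361,400)],(0,0),1,s["ee_pos"][2]-.034)
E
python3 m2.py
```

```text
head [ 0.5327 -0.0189] h-edge len 0.0213 0.023 v-edge 0.0424 1.606
slot [ 0.5326 -0.0193] h-edge len 0.0085 0.023 v-edge 0.0365 1.604
hole [ 0.5328 -0.0192] h-edge len 0.0513 -0.155 v-edge 0.0293 1.416
handle ends [0.55034807 0.0622068 ] [0.53680746 0.01512552]
screws [0.54444834 0.05420534] [0.53916079 0.02642072] 1.382740072643911 [0.54180456 0.04031303]
collar [ 0.5304 -0.0737] h-edge len 0.0242 0.023 v-edge 0.0415 1.594
```

Request:
{"fn": "step_arm", "kwargs": {
  "rows": "-1 0.74 0.045 0 -0.04;-1 0.73 0.045 0 -0.04;-1 0 0 0.6 0;-1 0 0 0.6 0;-1 0 0 0.5 0;-1 0 0 0 0;-1 0 0 0 0"
}}

```text
clock: 8.57
ee_pos: [0.5335, -0.0211, 0.1333]
tcp_rot: [3.14, 0.0, 1.603]
wrist_force: [-0.1, -0.1, -1.4]
opening: 0.155
gripper_force: 58.7
```

```bash
python3 - <<'E'
from h import *
im=r.snapshot("side");s=r.sense();print(s["ee_pos"],s["tcp_rot"])
cv2.imwrite("pics/s2.png",cv2.resize(im[150:270,250:360,::-1],None,fx=5,fy=5,interpolation=cv2.INTER_CUBIC))
E
```

```text
[ 0.53377881 -0.02108588  0.13370221] [3.13923676e+00 5.29824463e-04 1.60317966e+00]
```

View pics/s2.png

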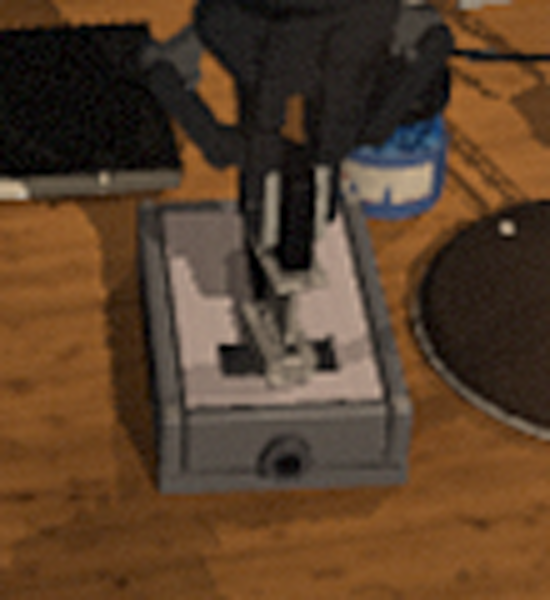

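The blade hovers right above the slot (crop ~(290,310) over head (280,345)). Descending slowly.

Request:
{"fn": "step_arm", "kwargs": {
  "rows": "-1 0 -0.015 0.12 0;-1 0 0 0.1 0;-1 0 0 0.09 0;-1 0 0 0 0;-1 0 0 0 0"
}}

```text
clock: 9.25
ee_pos: [0.5324, -0.021, 0.1199]
tcp_rot: [-3.142, 0.0, 1.603]
wrist_force: [0.9, -0.7, -0.8]
opening: 0.156
gripper_force: 58.8
```

Request:
{"fn": "step_arm", "kwargs": {
  "rows": "-1 0 0 0 -1;-1 0 0 0 -1;-1 0 0 0 -1;-1 0 0 0 -1;-1 0 0 0 -1;-1 0 0 0 -1;-1 0 0 0 -1;-1 0 0 0 -1;-1 0 0 0 -1;-1 0 0 0 -1;-1 0 0 0 -1;-1 0 0 0 0"
}}

```text
clock: 10.75
ee_pos: [0.5336, -0.0201, 0.1203]
tcp_rot: [3.139, 0.003, 2.922]
wrist_force: [4.4, 2.6, -2.0]
opening: 0.155
gripper_force: 58.6
```

```bash
python3 - <<'E'
from h import *
s=r.sense();print(s["ee_pos"],s["tcp_rot"],s["wrist_force"],s["torque"],s["joint_positions"])
E
```

```text
[ 0.53357377 -0.020073    0.12025968] [3.13904141e+00 2.78087333e-03 2.92213983e+00] [ 4.3625281   2.58454187 -1.95909651] [ 0.68545752 -0.91498635 -0.00970074] [-0.14512399  0.11695848  1.6126523   0.00236862  1.40901967 -1.4968491 ]
```

Request:
{"fn": "step_arm", "kwargs": {
  "rows": "-1 0 0 0 -0.6;-1 0 0 0 -0.6;-1 0 0 0 0"
}}

```text
clock: 11.12
ee_pos: [0.5336, -0.0199, 0.1203]
tcp_rot: [3.139, 0.003, 3.066]
wrist_force: [4.0, 3.6, -4.0]
opening: 0.163
gripper_force: 58.5
```

```bash
cat > f.py <<'E'
from h import *
s=r.sense();print(s["clock"],s["ee_pos"],s["tcp_rot"],s["wrist_force"],s["torque"],s["tau"])
E
python3 f.py
```

```text
11.125 [ 0.53355902 -0.01993101  0.12025981] [3.13919113 0.00317015 3.06564222] [ 4.042341    3.5500297  -3.98861022] [ 0.77721324 -0.90820726 -0.07943591] [ -1.92899846 -36.01859093 -29.13114488  -1.51616994   1.3157782
  -0.17891468]
```

Request:
{"fn": "step_arm", "kwargs": {
  "rows": "-1 0 0 0 -0.5;-1 0 0 0 0"
}}

```text
clock: 11.38
ee_pos: [0.5336, -0.0199, 0.1202]
tcp_rot: [3.139, 0.003, 3.126]
wrist_force: [4.3, 4.3, -2.6]
opening: 0.156
gripper_force: 58.5
```

```bash
python3 f.py; python3 - <<'E'
from h import *
im=r.snapshot("wrist");cv2.imwrite("pics/w3f.png",im[:,:,::-1])
im=cv2.resize(im[110:330,190:390,::-1],None,fx=2.7,fy=2.7,interpolation=cv2.INTER_CUBIC);cv2.imwrite("pics/w3.png",im)
E
```

```text
11.375 [ 0.53357893 -0.01985849  0.12022132] [3.13921395 0.00324803 3.12560638] [ 4.3475598   4.32193908 -2.63534563] [ 0.85640861 -0.93743193 -0.10288724] [ -1.99277043 -36.03553534 -29.13420618  -1.56872571   1.32333241
  -0.17037087]
```

View pics/w3.png

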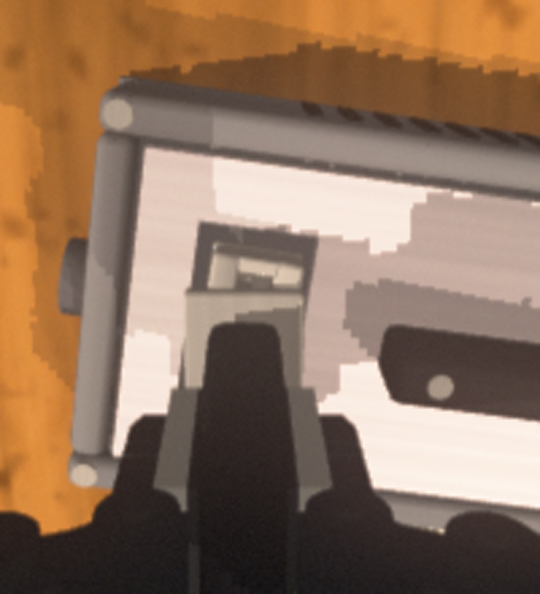

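Request:
{"fn": "step_arm", "kwargs": {
  "rows": "-1 0 0 0 -0.5;-1 0 0 0 0"
}}

```text
clock: 11.68
ee_pos: [0.5336, -0.0198, 0.1202]
tcp_rot: [3.139, 0.004, -3.099]
wrist_force: [4.4, 3.7, -3.8]
opening: 0.155
gripper_force: 58.9
```

```bash
python3 f.py
```

```text
11.675 [ 0.53361507 -0.01983889  0.12023594] [ 3.13909549  0.00355209 -3.09863517] [ 4.39392626  3.71959319 -3.76522778] [ 0.87990038 -0.90486738 -0.4230115 ] [ -1.77416928 -36.1048007  -29.14645851  -1.70357667   1.35947462
  -0.49535388]
```

Request:
{"fn": "step_arm", "kwargs": {
  "rows": "-1 0 0 0 0.7;-1 0 0 0 0.7;-1 0 0 0 0;-1 0 0 -0.1 0;-1 0 0 -0.3 0;-1 0 0 -0.6 0;-1 0 0 -0.6 0;-1 0 0 -0.4 0;-1 0 0 0 0;-1 0 0 0 0"
}}

```text
clock: 12.92
ee_pos: [0.5319, -0.021, 0.199]
tcp_rot: [-3.141, -0.002, 3.019]
wrist_force: [-0.9, -0.2, -1.1]
opening: 0.153
gripper_force: 58.9
```

```bash
python3 f.py; python3 - <<'E'
from h import *
im=r.snapshot("wrist");cv2.imwrite("pics/w4.png",np.vstack([cv2.resize(im[110:400,100:480,::-1],None,fx=2,fy=2,interpolation=cv2.INTER_CUBIC)]))
E
```

```text
12.925 [ 0.53186978 -0.02099492  0.19899227] [-3.14131091e+00 -1.69766293e-03  3.01935843e+00] [-0.92235934 -0.16618336 -1.11694388] [ 0.01943612 -0.03323161  0.01299698] [-5.30015415e-03 -3.53428280e+01 -3.22916579e+01 -5.40120804e-03
 -1.57845416e-02 -3.83531687e-04]
```

View pics/w4.png

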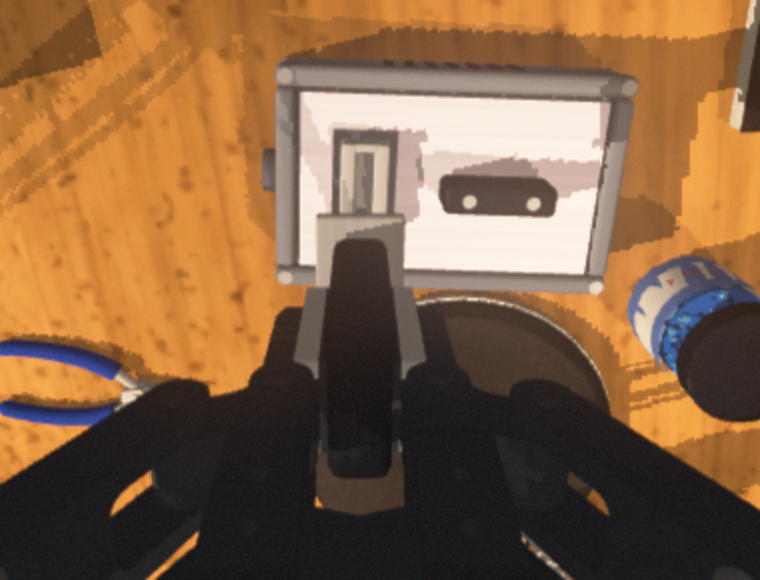

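The head is aligned with the hole and the key is upright in the grip. Taking the key back to the stand.

Request:
{"fn": "step_arm", "kwargs": {
  "rows": "-1 0.319 -0.923 0 0;-1 0.319 -0.923 0 0;-1 0.319 -0.923 0 0;-1 0.319 -0.923 0 0;-1 0.319 -0.923 0 0;-1 0.319 -0.923 0 0;-1 0 0 0 -0.11;-1 0 0 0.6 0;-1 0 0 0.6 0;-1 0 0 0.5 0;-1 0 0 0 0;-1 0 0 0 0"
}}

```text
clock: 14.48
ee_pos: [0.4298, -0.2312, 0.1324]
tcp_rot: [-3.141, 0.001, 3.033]
wrist_force: [0.6, 0.8, -1.9]
opening: 0.157
gripper_force: 59.0
```

Request:
{"fn": "step_arm", "kwargs": {
  "rows": "-1 0.02 0 0.2 0;-1 0 0 0.25 0;-1 0 0 0.25 0;-1 0 0 0.25 0;-1 0 0 0.2 0;-1 0 0 0 0;-1 0 0 0 0"
}}

```text
clock: 15.35
ee_pos: [0.4288, -0.2316, 0.0862]
tcp_rot: [-3.141, 0.001, 3.033]
wrist_force: [-0.1, -0.0, -1.0]
opening: 0.156
gripper_force: 59.0
```

Request:
{"fn": "step_arm", "kwargs": {
  "rows": "-1 0 0 0.06 0;-1 0 0 0.03 0;-1 0 0 0 0;-1 0 0 0 0"
}}

```text
clock: 15.85
ee_pos: [0.4288, -0.2316, 0.083]
tcp_rot: [-3.141, 0.001, 3.033]
wrist_force: [-1.4, 0.3, 4.1]
opening: 0.159
gripper_force: 59.7
```

Request:
{"fn": "step_arm", "kwargs": {
  "rows": "1 0 0 0 0;1 0 0 0 0;1 0 0 0 0;1 0 0 0 0;1 0 0 0 0;1 0 0 -0.3 0;1 0 0 -0.8 0;1 0 0 -0.9 0;1 0 0 -0.9 0;1 0 0 0 0"
}}

```text
clock: 17.1
ee_pos: [0.4304, -0.2327, 0.2032]
tcp_rot: [-3.137, 0.008, 3.033]
wrist_force: [0.2, -0.3, 0.2]
opening: 1.004
gripper_force: 0.0
```

```bash
python3 - <<'E'
from h import *
s=r.sense();print(s["clock"],s["ee_pos"],s["tcp_rot"],s["opening"])
a=cv2.imread("pics/side0.png");b=cv2.resize(r.snapshot("side")[:,:,::-1],(784,588),interpolation=cv2.INTER_CUBIC)
roi=(slice(380,460),slice(355,435))
# key handle dark mask centroid before/after
for im in(a,b):
    m=im[380:418,370:425].max(2)<45;y,x=np.nonzero(m);print(x.mean()+370,y.mean()+380,y.min()+380,y.max()+380,len(x))
E
```

```text
17.1 [ 0.43040238 -0.23266538  0.20320585] [-3.13697957  0.0082231   3.03263909] 1.0041271104041536
393.19488817891374 401.96805111821084 380 417 939
392.8231441048035 402.2052401746725 380 417 916
```

Request:
{"fn": "step_arm", "kwargs": {
  "rows": "1 -0.254 0.886 0 0;1 -0.254 0.886 0 0;1 -0.254 0.886 0 0;1 -0.254 0.886 0 0;1 -0.254 0.886 0 0;1 -0.254 0.886 0 0;1 -0.254 0.886 0 0;1 -0.254 0.886 0 0;1 0 0 0 1;1 0 0 0 1;1 0 0 0 1;1 0 0 0 1"
}}

```text
clock: 18.65
ee_pos: [0.5394, 0.0417, 0.1965]
tcp_rot: [-3.14, -0.003, 2.549]
wrist_force: [-0.8, 0.7, 0.1]
opening: 1.001
gripper_force: 0.0
```

Request:
{"fn": "step_arm", "kwargs": {
  "rows": "1 0 0 0 1;1 0 0 0 1;1 0 0 0 1;1 0 0 0 1;1 0 0 0 1;1 0 0 0 1;1 0 0 0 1;1 0 0 0 1;1 0 0 0 1;1 0 0 0 0.47;1 0 0 0 0;1 0 0 0 0"
}}

```text
clock: 20.15
ee_pos: [0.5399, 0.0416, 0.1975]
tcp_rot: [-3.14, 0.0, 1.417]
wrist_force: [0.0, -0.3, -0.2]
opening: 0.998
gripper_force: 0.0
```

Request:
{"fn": "step_arm", "kwargs": {
  "rows": "1 -0.027 0.058 0.8 0;1 0 0 0.8 0;1 0 0 0.7 0;1 0 0 0.5 0;1 0 0 0.39 0;1 0 0 0 0;1 0 0 0 0;-0.4 0 0 0 0;-0.4 0 0 0 0;-0.4 0 0 0 0;-0.4 0 0 0 0"
}}

```text
clock: 21.52
ee_pos: [0.5424, 0.0402, 0.0708]
tcp_rot: [3.141, 0.0, 1.416]
wrist_force: [0.4, -0.4, -0.6]
opening: 0.296
gripper_force: 0.0
```

Request:
{"fn": "step_arm", "kwargs": {
  "rows": "-1 0 0 0 0;-1 0 0 0 0;-1 0 0 0 0;-1 0 0 0 0;-1 0 0 0 0"
}}

```text
clock: 22.15
ee_pos: [0.5426, 0.0402, 0.0709]
tcp_rot: [3.141, -0.0, 1.416]
wrist_force: [-0.0, 0.1, 2.7]
opening: 0.144
gripper_force: 61.9
```

Request:
{"fn": "step_arm", "kwargs": {
  "rows": "-1 0 0 -0.1 0;-1 0 0 -0.2 0;-1 0 0 -0.25 0;-1 0 0 -0.25 0;-1 0 0 0 0"
}}

```text
clock: 22.78
ee_pos: [0.5433, 0.0401, 0.1044]
tcp_rot: [3.138, -0.0, 1.416]
wrist_force: [-0.0, -1.1, 0.1]
opening: 0.144
gripper_force: 61.6
```

Request:
{"fn": "step_arm", "kwargs": {
  "rows": "-1 0 0 -0.6 0;-1 0 0 -0.6 0;-1 0 0 -0.5 0;-1 0.5 -0.315 0 0;-1 0.6 -0.377 0 0;-1 0.8 -0.503 0 0;-1 0.9 -0.566 0 0;-1 0.9 -0.566 0 0;-1 0.8 -0.503 0 0;-1 0.685 -0.43 0 0;-1 0 0 0 0;-1 0 0 0 0"
}}

```text
clock: 24.28
ee_pos: [0.4455, 0.2648, 0.1705]
tcp_rot: [3.142, 0.001, 1.416]
wrist_force: [-0.6, -0.5, -2.2]
opening: 0.144
gripper_force: 61.5
```

```bash
python3 - <<'E'
from h import *
s=r.sense();im=r.snapshot("wrist");print(s["clock"],s["ee_pos"],s["tcp_rot"],s["wrist_force"])
p=r.camera_params("wrist");T=wT(s);X=s["ee_pos"];Rm=R.from_euler("xyz",s["tcp_rot"]).as_matrix()
for a,b in[(30,25),(30,-25),(40,0),(45,-38),(45,38),(60,0),(45,50),(-70,-20),(-70,20)]:
    uv=proj(p,T,X+Rm@np.array([a/1e3,b/1e3,.0288])).round().astype(int)
    print(a,b,uv,im[uv[1],uv[0]] if 0<=uv[1]<420 and 0<=uv[0]<560 else None)
# pad white-ish/black edges from side cam
b=cv2.resize(r.snapshot("side")[:,:,::-1],(784,588));cv2.imwrite("pics/s3.png",b)
E
```

```text
24.275 [0.44547113 0.26481197 0.17047702] [3.14152893e+00 8.19951209e-04 1.41639678e+00] [-0.57556762 -0.46004067 -2.22912003]
30 25 [330 214] [252 240 231]
30 -25 [231 214] [190 164 155]
40 0 [281 195] [198 172 160]
45 -38 [203 185] [247 231 221]
45 38 [358 185] [250 236 227]
60 0 [281 154] [68 56 51]
45 50 [383 185] [86 63 52]
-70 -20 [247 370] [30 28 29]
-70 20 [313 370] [34 29 33]
```

Request:
{"fn": "step_arm", "kwargs": {
  "rows": "-1 0 0 0.6 0;-1 0 0 0.7 0;-1 0 0 0.7 0;-1 0 0 0.5 0;-1 0 0 0.35 0;-1 0 0 0 0;-1 0 0 0.06 0;-1 0 0 0.04 0;-1 0 0 0 0;-1 0 0 0 0"
}}

```text
clock: 25.62
ee_pos: [0.4456, 0.2653, 0.053]
tcp_rot: [3.141, -0.0, 1.416]
wrist_force: [-0.5, -0.1, -0.9]
opening: 0.147
gripper_force: 61.5
```

Request:
{"fn": "step_arm", "kwargs": {
  "rows": "-1 0 0 0.04 0;-1 0 0 0.025 0;-1 0 0 0.02 0;-1 0 0 0 0;-1 0 0 0 0"
}}

```text
clock: 26.25
ee_pos: [0.4455, 0.2652, 0.0493]
tcp_rot: [3.142, 0.0, 1.416]
wrist_force: [-0.8, 0.1, -1.1]
opening: 0.152
gripper_force: 61.5
```

Request:
{"fn": "step_arm", "kwargs": {
  "rows": "-1 0 0 0.025 0;-1 0 0 0 0;-1 0 0 0 0"
}}

```text
clock: 26.62
ee_pos: [0.4455, 0.2651, 0.0483]
tcp_rot: [3.142, 0.0, 1.416]
wrist_force: [-0.9, -0.0, -0.4]
opening: 0.15
gripper_force: 61.5
```

Request:
{"fn": "step_arm", "kwargs": {
  "rows": "-1 0 0 0.025 0;-1 0 0 0 0;-1 0 0 0 0"
}}

```text
clock: 27.0
ee_pos: [0.4454, 0.2651, 0.0472]
tcp_rot: [-3.142, 0.0, 1.416]
wrist_force: [0.2, 0.7, -1.1]
opening: 0.151
gripper_force: 61.5
```

Request:
{"fn": "step_arm", "kwargs": {
  "rows": "-1 0 0 0.025 0;-1 0 0 0 0;-1 0 0 0 0"
}}

```text
clock: 27.38
ee_pos: [0.4454, 0.2651, 0.0462]
tcp_rot: [-3.142, 0.0, 1.416]
wrist_force: [-0.5, -0.2, -0.8]
opening: 0.15
gripper_force: 61.5
```

```bash
python3 - <<'E'
from h import *
s=r.sense();im=r.snapshot("wrist");print(s["clock"],s["ee_pos"],s["wrist_force"],s["torque"])
# find far plate edge along tool +x centre line, apparent depth below TCP from width of plate
g=im.min(2).astype(int)
for v in(175,185):
    row=g[v];x=np.nonzero(row>120)[0];print(v,x.min(),x.max())
for u in(230,281,330):
    col=g[100:260,u];x=np.nonzero(col>120)[0]+100;print(u,x.min(),x.max())
for d in(.024,.029,.034):
    p=r.camera_params("wrist");T=wT(s);Rm=R.from_euler("xyz",s["tcp_rot"]).as_matrix()
    print(d,[proj(p,T,s["ee_pos"]+Rm@np.array([a,b,d])).round(1).tolist() for a,b in((.05,-.042),(.05,.042),(.04,.042))])
E
```

```text
27.375 [0.44543777 0.26513936 0.04624594] [-0.50603889 -0.17075257 -0.82108304] [ 0.00731503  0.02514238 -0.01208799]
175 194 366
185 194 365
230 173 259
281 173 259
330 173 259
0.024 [[191.6, 176.6], [370.0, 176.7], [368.1, 197.2]]
0.029 [[194.4, 174.5], [367.1, 174.7], [365.3, 194.6]]
0.034 [[197.1, 172.6], [364.3, 172.7], [362.7, 192.1]]
```

Request:
{"fn": "step_arm", "kwargs": {
  "rows": "-1 0 0 0.025 0;-1 0 0 0 0;-1 0 0 0.025 0;-1 0 0 0 0;-1 0 0 0 0"
}}

```text
clock: 28.05
ee_pos: [0.4456, 0.2652, 0.046]
tcp_rot: [3.141, -0.0, 1.416]
wrist_force: [-5.0, -2.3, 9.0]
opening: 0.149
gripper_force: 63.0
```

Request:
{"fn": "step_arm", "kwargs": {
  "rows": "-1 0 0 -0.03 0;-1 0 0 0 0;1 0 0 0 0;1 0 0 0 0;1 0 0 0 0;1 0 0 0 0;1 0 0 0 0;1 0 0 -0.3 0;1 0 0 -0.7 0;1 0 0 -0.9 0;1 0 0 -0.9 0;1 0 0 0 0"
}}

```text
clock: 29.55
ee_pos: [0.4477, 0.2662, 0.1625]
tcp_rot: [3.134, -0.005, 1.416]
wrist_force: [0.4, 0.2, 0.4]
opening: 0.997
gripper_force: 0.0
```

```bash
python3 - <<'E'
from h import *
s=r.sense();im=r.snapshot("wrist");print(s["clock"],s["ee_pos"],s["tcp_rot"],s["wrist_force"])
m=((im.min(2)>115)).astype(np.uint8);n,l,st,c=cv2.connectedComponentsWithStats(m)
i=1+st[1:,4].argmax();print(st[i])
cnt=max(cv2.findContours((l==i).astype(np.uint8),0,2)[0],key=cv2.contourArea)
P=np.array([wpt(s,p,.021)[:2] for p in cv2.convexHull(cnt)[:,0]]);print("plate",cv2.minAreaRect((P*1000).astype(np.float32)))
k=((im.max(2)<50)).astype(np.uint8);k=cv2.morphologyEx(k,2,np.ones((5,5)));n,l,st,c=cv2.connectedComponentsWithStats(k);print(st[1:][st[1:,4]>400])
E
```

```text
29.55 [0.44770125 0.2662238  0.16252636] [ 3.13351996 -0.00522379  1.41626293] [0.43808031 0.2305584  0.35179888]
[  227   151    99   144 10852]
plate ((442.1210021972656, 246.73529052734375), (138.25755310058594, 83.24687957763672), 81.21389770507812)
[[    0     0   171    26  1227]
 [    0   269   560   151 42593]]
```

```bash
python3 -c "
from station import r
print(r.job_done())"
```

```text
the job is handed in; nothing more can be done
None
```

The job is handed in at about 29.6 s of the 62 s allowed, with no verdict shown: the fastener is turned to its open stop, the key is back home in its stand, and the cover lies flat, handle up, in the middle of the order pad, centred to within a few millimetres by my camera measurements.

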